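# Catch and lower the gauge-case lid

## Robot

A 6-joint arm with a two-finger parallel gripper is mounted at the origin on the work surface. World frame = base frame: x ahead of the robot, y to its left, z up, the work surface at z = 0. Lengths are in m, angles in rad, forces in N, time in s.
With the tool pointing down it reaches from about 0.375 to 0.975 m from the base axis. Payload 3.8 kg.
Tool frame: the origin (TCP) lies on the centre line of the jaws, within the pads' length; the fingertips stand 19 mm ahead of it and the grasp point (between the pads) is the TCP; x points along the fingers, y is the direction in which the jaws open and shut, and the axes are right-handed (so a half turn about x gives the same grasp; the last joint's range is limited). The gripper opens to 88 mm and grips with 3 to 60 N. Pads are 18 mm wide; open, the fingers measure 123 mm over their backs; the gripper's body (75 mm by 187 mm) begins 45 mm behind the grasp point.
Start: joints at [-1.168, 0.264, 1.604, -0, 1.274, -0.037], TCP at [0.287, -0.611, 0.258] pointing down, gripper open.
Joint ranges: [-2.63, 2.63], [-0.94, 2.18], [0.31, 2.57], [-1.31, 4.45], [0, 2.66], [-2.55, 2.55]. Speed limits (rad/s): [2.57, 2.57, 3.14, 3.14, 3.14, 3.14].

## Interface

Orientations are given as [roll, pitch, yaw] about the fixed x, y, z axes, in that order (R = Rz(yaw) Ry(pitch) Rx(roll)).
In Python, from station import sense, grab_frame, camera_info, close_job, regions_of gives the robot as it stands. The module is installed in compiled form; this text tells all that it offers.
- The arm moves only by the tool send_rows, never from a script. Its argument "targets" is a list of rows, each a list of 7 numbers: the shift along the world's x, y, z in mm, then the turn, a rotation vector about the world's x, y, z in rad, then the finger opening in mm, from 0 to 88.1. A call has 1 to 5 rows; each row shifts and turns the commanded pose from where the row before left it; what a row does not reach is not made up. A row lasts 1/8 s, in which the tool goes at most 62.5 mm and 10.7 degrees, less where a joint would pass 70% of its speed; a pose out of reach is approached as far as the arm can. A call is refused whole if a number of a shift passes 62.5 or a number of a turn 0.188, either way. A call with a gripper value outside its range is refused whole. The fingers move at their own pace and stop on an object; the grip force is fixed at half the most. Time passes only in rows, so rows that do not move let the fingers close. It gives the time, the measured TCP pose, the force and the opening at its end, in the units of the state.
- sense(): the state, without advancing time (a new reading comes with each control period).
- grab_frame(name): name is "side" or "top"; returns the picture (400x640x3 uint8, red, green, blue); there is no depth.
- camera_info(name): a dict with "mtx" (3x3 intrinsics, pixels), "k1" (the pictures are not rectified: a ray, as slopes to the right and down, at radius r is drawn at 1 + k1 r^2 times it, then the intrinsics apply), "eye" and "attitude" of the camera in the world. Camera axes: x right, y down, z forward; pixel columns grow to the right and rows downward; lengths in m; the calibration is good to about 2 mm. A picture is of the moment at which its call begins. camera_info takes no time and is no camera call.
- close_job(): hands the job in, once; it reports no verdict.
Trained networks look in the newest picture that a camera, given by its name, has taken for a name from the list of things; names that differ only in an ending like _2 or _b are one class to them, and where a whole thing is asked for, a point or a joint stands for the part that bears it (a point fixed in the world has none). Each returns a list of dicts, best first, with "confidence" (0 to 1); they miss things now and then, are a little off and sometimes report something else, mostly with a low value. They report only what shows in the picture. A call takes as long as a camera call.
- regions_of(label, camera): "region" (400x640 bool, what is visible of it) and "rect" ([left, top, right, bottom] in pixels, round what is visible of it).
The state is a dict: "time": time; "joint_positions": joint angles; "qd": joint speeds; "tau": joint torques, N m; "ee_pos": TCP position; "tcp_rot": TCP orientation; "ft_force": force on the tool from outside, world axes, zero at the start; "wrist_torque": the same for the moment, N m; "finger_gap": finger opening in m.
Only numpy, scipy, OpenCV 4.12 (cv2) and the standard library are available. Lean on these libraries where they do the work, as an engineer would, in place of code of your own. Each camera call takes 0.05 s, during which the arm holds its last target.

## Task

Close the gauge case on the bench without jarring the gauges in it: nudge its open lid from behind past upright with a fingertip, catch the lid on a finger as it falls forward, and lower it all the way shut on that finger, gently, with no slam. Do not pinch the lid between the fingers at any time, leave the things around the case where they stand, and finish with the case shut and the hand clear.

Things in the scene. Friction and masses are not known exactly. Their poses are not given: they have to be found in the camera images.
- case: Grey sheet-steel gauge case fixed to the bench: an open box 120 (x) x 200 (y) x 100 (z) mm, walls 4 mm, the gauges in it all below 80 mm height. Origin: centre of its underside. Its x axis points from its front (robot side) to its back, where the lid is hinged; y is parallel to the hinge, z up. Only its position and its turn about z vary.
- lid (a joint): Lid angle, rad: 0 shut, pi/2 upright, 1.9 fully back on its stop. Starts at 1.65 to 1.88 and may sink back to 1.9. Hinge friction 0.05 N m: it stays put within about 0.2 rad of upright. Damper 0.2 N m s/rad: let go at 1.2 it falls shut in 1.5 to 2.7 s and lands hard. Lid about 0.35 kg; about 2 N carry its front edge.
- lid_hinge (a point): On the hinge axis, in the middle of the lid's width: 60 mm behind the case's origin (+x of the case), 100 mm above the bench. The lid's underside lies in a plane through this axis. The lid is 16 mm thick: inside, an aluminium sheet 145 (hinge to free edge) x 210 x 6 mm; on its outer side a grey steel pressing 142 x 200 x 10 mm, 3 mm short of the sheet's free edge.
- lid_lip (a point): Middle of the lid's free edge on its underside (the side that faces the robot while the lid is up), 145 mm from the hinge axis. With the lid shut it is 100 mm above the bench and 25 mm in front of the case's front wall: a finger sloping forward and down can stay under this overhanging lip until the lid is fully shut.
- jar: Amber glass jar with black cap, 54 mm diameter, 75 mm tall, on the bench to the left of the case; origin at the centre of its underside. To be left alone.
- grinder: Pencil die grinder, 210 mm long, 38 mm thick, lying to the right of the case; origin under its middle, on the bench, x axis towards its steel tip. To be left alone.
- collar: Plain steel collar, 60 mm outside diameter, 40 mm bore, 30 mm high, on the bench behind and left of the case; origin at the centre of its underside. To be left alone.

How it is judged:
By the outcome, as a careful person would: the job done as asked, in the order asked, and still so for the second after the job is handed in, with the robot touching nothing.
It also fails if it takes over 48 s, if anything falls off the work surface, if the arm or the gripper's body presses on something with over 40 N, if the wrist force passes 120 N, or if a joint passes its speed limit or range.

## Working session

There is one attempt and no reset: what is moved stays moved. The work goes in short steps, Python scripts to look and compute and a tool call to move; the robot and the scene stay as the last step left them, time stands still between calls to the robot, and variables do not carry over. Pictures are saved under pics/ and viewed, and the job is handed in when it is done.

Besides the shell and the picture viewer there is one more tool, called after "Emit:" by a JSON object that holds its "fn" and its "kwargs". send_rows: Moves the arm, as the interface text tells. Its arguments: {"type":"object","properties":{"targets":{"type":"array","items":{"type":"array","items":{"type":"number"}}}},"required":["targets"]}

```bash
mkdir -p pics; ls
python3 - <<'E'
from station import *
import cv2,numpy as np
print(sense())
for c in("side","top"):
    print(c,camera_info(c)); im=grab_frame(c); cv2.imwrite(f"pics/{c}0.png",im[:,:,::-1])
    for l in("case","lid","lid_lip","lid_hinge","jar","grinder","collar"):
        for r in regions_of(l,c)[:2]:
            m=r["region"]; ys,xs=np.nonzero(m); print(l,r["confidence"],r["rect"],m.sum(),xs.mean(),ys.mean()) 
print(sense()['time'])
E
```

```text
pics
{'time': 0.0, 'joint_positions': array([-1.16790419e+00,  2.64763017e-01,  1.60532442e+00, -2.57430283e-05,
        1.27367496e+00, -3.68941536e-02]), 'qd': array([-0.00090992, -0.00047455, -0.00088006, -0.0003623 , -0.00041786,
        0.00170685]), 'tau': array([-1.63915439e-05, -5.02106845e+01, -3.56877923e+01,  7.30429706e-02,
        2.94843328e-02, -1.66238869e-04]), 'ee_pos': array([ 0.28712231, -0.61018225,  0.25640806]), 'tcp_rot': array([-1.59635386,  1.56862644,  1.98503265]), 'ft_force': array([-1.19882805,  0.10196039,  0.10348444]), 'wrist_torque': array([-0.03655187,  0.01261027, -0.01204769]), 'finger_gap': 0.08802627368315134}
side {'mtx': array([[385.88976032,   0.        , 318.9553836 ],
       [  0.        , 385.88976032, 198.45971947],
       [  0.        ,   0.        ,   1.        ]]), 'k1': -0.06886922199286104, 'eye': array([0.17321187, 0.47679112, 0.74137661]), 'attitude': array([-2.38296897,  0.01509788, -2.34058466])}
case 0.58 [299.4, 88.3, 408.4, 229.5] 8893 350.1548408860902 161.51771055886653
lid 0.93 [300.7, 91.0, 375.8, 179.6] 3911 336.529532088
[... 951 characters left out ...]
369.87808507999506 193.9698623341188
lid 0.91 [325.2, 146.8, 430.6, 191.7] 3698 374.16333153055706 169.37020010816659
lid_lip 0.82 [324.8, 147.8, 429.0, 189.7] 3761 373.22972613666576 169.41850571656474
lid_hinge 0.74 [321.7, 150.1, 430.4, 190.7] 3718 374.0927918235611 169.43948359332975
jar 0.62 [290.8, 205.8, 310.2, 227.8] 301 300.4451827242525 217.56810631229237
jar 0.37 [276.8, 152.0, 301.4, 177.6] 326 289.0920245398773 164.88343558282207
grinder 0.92 [435.6, 186.2, 454.4, 271.2] 972 442.82716049382714 233.47119341563786
grinder 0.44 [326.8, 145.7, 429.0, 191.5] 3580 373.9365921787709 169.48882681564245
collar 0.65 [278.4, 155.0, 302.1, 176.3] 286 289.13286713286715 165.3006993006993
0.8
```

View pics/side0.png

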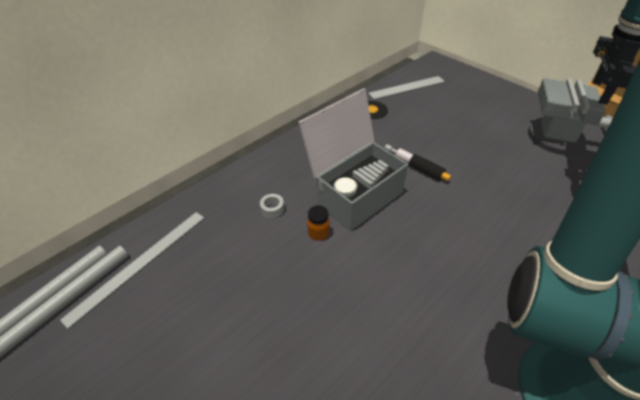

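View pics/top0.png

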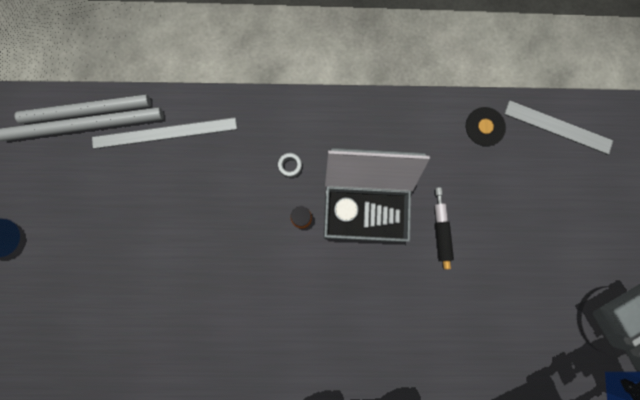

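Run:
```python
import cv2
for c,(x0,y0,x1,y1) in dict(side=(250,80,460,250),top=(265,130,465,280)).items():
    im=cv2.imread(f"pics/{c}0.png")[y0:y1,x0:x1]
    im=cv2.resize(im,(800,int(800*(y1-y0)/(x1-x0)))if False else None,fx=3.5,fy=3.5,interpolation=cv2.INTER_CUBIC); cv2.imwrite(f"pics/{c}0z.png",im);print(im.shape)
```

```text
(595, 735, 3)
(525, 700, 3)
```

View pics/side0z.png

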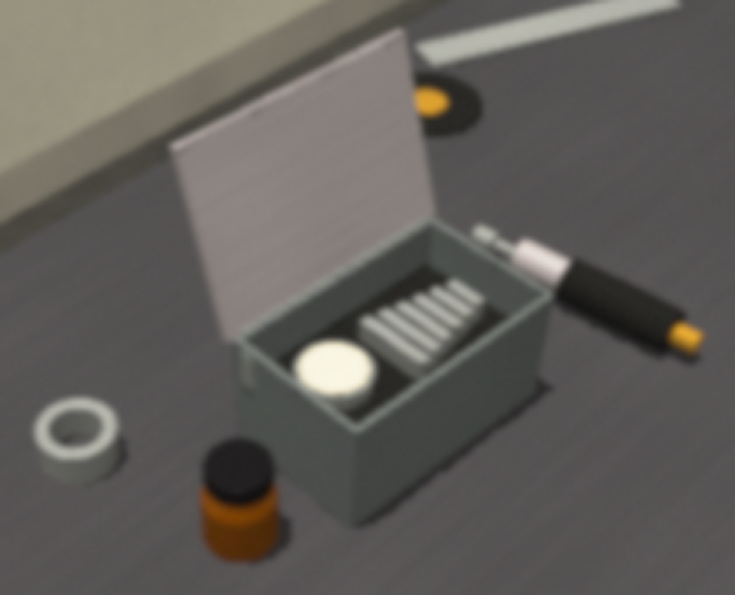

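View pics/top0z.png

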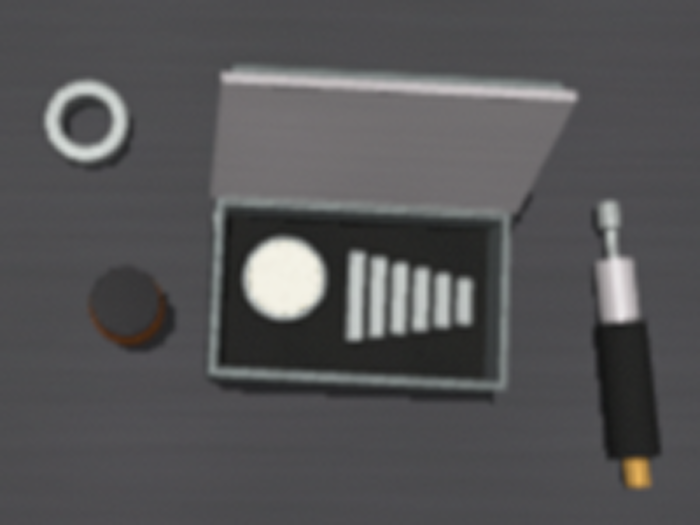

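```bash
cat > h.py <<'E'
import numpy as np,cv2
from scipy.spatial.transform import Rotation as R
from scipy.optimize import least_squares
from station import *
def proj(c,P):
    i=camera_info(c); A=R.from_euler('xyz',i['attitude']).as_matrix()
    q=(np.atleast_2d(P)-i['eye'])@A
    s=q[:,:2]/q[:,2:]; r2=(s**2).sum(1,keepdims=True); s=s*(1+i['k1']*r2)
    return s*[i['mtx'][0,0],i['mtx'][1,1]]+[i['mtx'][0,2],i['mtx'][1,2]]
def ground(c,uv,z):
    def f(p): return proj(c,[p[0],p[1],z])[0]-uv
    return least_squares(f,[.6,0]).x
def lidpt(case,th,l,y,out=0):
    # l from hinge, y along hinge, out = distance to the outer side of underside plane
    x,yy,w=case; lx=.06-l*np.cos(th)+out*np.sin(th); lz=.1+l*np.sin(th)+out*np.cos(th)
    return np.array([x+lx*np.cos(w)-y*np.sin(w),yy+lx*np.sin(w)+y*np.cos(w),lz])
E
cat > fit.py <<'E'
from h import *
def un(X,o): return (np.array(X)+.5)/3.5-.5+o
T=[((-.06,.1,.1),(209,378)),((-.06,-.1,.1),(507,388)),((.06,.1,.1),(216,200)),((.06,-.1,.1),(511,210))]
S=[((-.06,.1,.1),(357,430)),((-.06,-.1,.1),(552,292)),((.06,.1,.1),(238,340)),((.06,-.1,.1),(433,222)),((-.06,.1,0),(355,525))]
LT=[(.105,(222,80)),(-.105,(577,98))]; LS=[(.105,(172,148)),(-.105,(403,32))]
oT=[265,130];oS=[250,80]
def f(p):
    c=p[:3];e=[];C,Sn=np.cos(c[2]),np.sin(c[2])
    for cam,L,o in(("top",T,oT),("side",S,oS)):
        for P,u in L:
            W=[c[0]+P[0]*C-P[1]*Sn,c[1]+P[0]*Sn+P[1]*C,P[2]]
            e.append(proj(cam,W)[0]-un(u,o))
    for cam,L,o in(("top",LT,oT),("side",LS,oS)):
        for y,u in L: e.append(proj(cam,lidpt(c,p[3],.145,y))[0]-un(u,o))
    return np.concatenate(e)
s=least_squares(f,[.6,0,0,1.75],loss='soft_l1')
print(s.x); print(f(s.x).reshape(-1,2).round(1))
print("jar",ground("top",[300.4,217.5],.05),"side",ground("side",[317.5,214],.075), "collar",ground("top",[289.1,165],.03),"grind",ground("top",[440,195],.02),ground("top",[447,268],.02), ground("top",[486,126],.0))
i=.0
E
python3 fit.py
```

```text
[ 0.61003771 -0.08361217 -0.03590601  1.91117549]
[[ 0.7 -0.3]
 [ 0.5  0.5]
 [ 0.8  0.1]
 [ 0.   1. ]
 [ 0.   0.7]
 [ 0.4  0.2]
 [-1.3 -0.3]
 [-1.  -1.6]
 [-1.3  1.3]
 [ 0.1  0.5]
 [ 0.1 -0. ]
 [ 0.2  0.1]
 [-1.  -0.6]]
jar [0.60415926 0.07839708] side [0.60091242 0.0808984 ] collar [0.74108875 0.10968826] grind [ 0.66797179 -0.28213074] [ 0.48087634 -0.29419956] [ 0.86132105 -0.42081505]
```

```bash
cat >> h.py <<'E'
CASE=(.6100,-.0836,-.036)
def goalR(p,roll,w=-.036,flip=1):
    x=np.array([np.cos(p)*np.cos(w),np.cos(p)*np.sin(w),-np.sin(p)]); y=flip*np.array([-np.sin(w),np.cos(w),0])
    M=np.stack([x,y,np.cross(x,y)],1); return M@R.from_euler('x',roll).as_matrix()
def delta(G):
    C=R.from_euler('xyz',sense()['tcp_rot']); return (R.from_matrix(G)*C.inv()).as_rotvec()
E
python3 - <<'E'
from h import *
print(R.from_euler('xyz',sense()['tcp_rot']).as_matrix().round(3))
for fl in(1,-1):
  for ro in (.2,-.2): print(fl,ro,delta(goalR(np.radians(45),ro,flip=fl)).round(3))
for d in (0.12,): 
  for th in(1.9,1.57,1.3): print(th,lidpt(CASE,th,.145,0),lidpt(CASE,th,.142,0,.016))
E
```

```text
[[ 0.     0.426 -0.905]
 [-0.    -0.905 -0.426]
 [-1.     0.     0.   ]]
1 0.2 [-0.967 -0.301  2.307]
1 -0.2 [-1.108 -0.113  2.663]
-1 0.2 [ 0.238 -0.764 -0.64 ]
-1 -0.2 [ 0.08  -0.784 -0.261]
1.9 [ 0.71680774 -0.08744674  0.23721351] [ 0.73096949 -0.08795678  0.22920198]
1.57 [ 0.66984573 -0.08575538  0.24499995] [ 0.68583775 -0.08633134  0.2420127 ]
1.3 [ 0.63119893 -0.08436349  0.23971594] [ 0.64740784 -0.08494726  0.24110524]
```

Emit:
{"fn": "send_rows", "kwargs": {"targets": [[26, 43, 14, 0.008, -0.078, -0.026, 0], [26, 43, 14, 0.008, -0.078, -0.026, 0], [26, 43, 14, 0.008, -0.078, -0.026, 0], [26, 43, 14, 0.008, -0.078, -0.026, 0], [26, 43, 14, 0.008, -0.078, -0.026, 0]]}}

```text
time: 1.42
ee_pos: [0.418, -0.3945, 0.3286]
tcp_rot: [2.869, 1.176, 0.035]
ft_force: [0.5, -0.4, -1.0]
finger_gap: 0.0408
```

Emit:
{"fn": "send_rows", "kwargs": {"targets": [[26, 43, 14, 0.008, -0.078, -0.026, 0], [26, 43, 14, 0.008, -0.078, -0.026, 0], [26, 43, 14, 0.008, -0.078, -0.026, 0], [26, 43, 14, 0.008, -0.078, -0.026, 0], [26, 43, 14, 0.008, -0.078, -0.026, 0]]}}

```text
time: 2.05
ee_pos: [0.5477, -0.1796, 0.3988]
tcp_rot: [2.941, 0.786, -0.036]
ft_force: [-0.3, -0.4, 0.1]
finger_gap: 0.0002
```

Run:
```python
from h import *
s=sense();print(s['time'],s['joint_positions'].round(3),s['ee_pos'].round(4),s['ft_force'].round(1),s['finger_gap'])
print(R.from_euler('xyz',s['tcp_rot']).as_matrix().round(3),delta(goalR(np.radians(45),-.2,flip=-1)).round(3))
```

```text
2.05 [-0.559 -0.39   2.135  0.539  0.759  0.574] [ 0.5477 -0.1796  0.3988] [-0.3 -0.4  0.1] 0.00023220049536512704
[[ 0.707  0.105 -0.7  ]
 [-0.025 -0.984 -0.174]
 [-0.707  0.141 -0.693]] [ 0. -0. -0.]
```

Emit:
{"fn": "send_rows", "kwargs": {"targets": [[49, 23, -20, 0, 0, 0, 0], [49, 23, -20, 0, 0, 0, 0], [49, 23, -20, 0, 0, 0, 0], [48, 23, -19, 0, 0, 0, 0], [0, 0, -30, 0, 0, 0, 0]]}}

```text
time: 2.68
ee_pos: [0.7457, -0.0866, 0.2896]
tcp_rot: [2.94, 0.786, -0.032]
ft_force: [0.3, -0.4, -0.6]
finger_gap: 0.0006
```

Emit:
{"fn": "send_rows", "kwargs": {"targets": [[0, 0, -30, 0, 0, 0, 0], [0, 0, -14, 0, 0, 0, 0], [0, 0, 0, 0, 0, 0, 0]]}}

```text
time: 3.05
ee_pos: [0.7414, -0.0884, 0.2422]
tcp_rot: [2.942, 0.793, -0.034]
ft_force: [0.4, -0.7, 1.0]
finger_gap: 0.0003
```

```bash
cat > snap.py <<'E'
from h import *
import sys
n=sys.argv[1]
s=sense();print(s['time'],s['ee_pos'].round(4),s['tcp_rot'].round(3),s['ft_force'].round(1))
a=grab_frame("side")[40:240,230:450];b=grab_frame("top")[90:290,240:460]
o=np.hstack([cv2.resize(x,None,fx=1.8,fy=1.8,interpolation=cv2.INTER_CUBIC) for x in (a,b)])
cv2.imwrite(f"pics/{n}.png",o[:,:,::-1])
E
python3 snap.py a1
```

```text
3.05 [ 0.7414 -0.0884  0.2422] [ 2.942  0.793 -0.034] [ 0.4 -0.7  1. ]
```

View pics/a1.png

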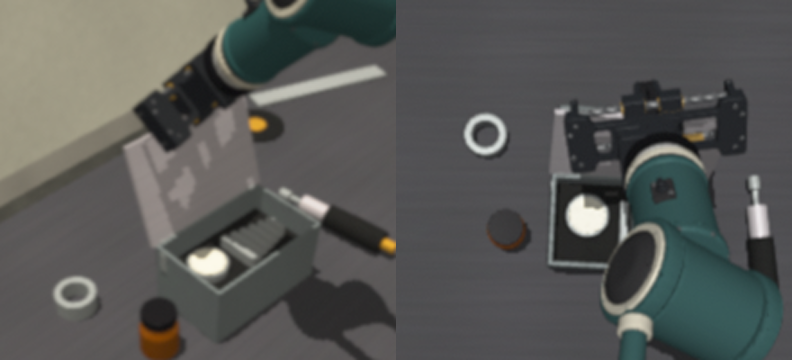

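Emit:
{"fn": "send_rows", "kwargs": {"targets": [[-10, 0, 0, 0, 0, 0, 0], [-10, 0, 0, 0, 0, 0, 0], [-10, 0, 0, 0, 0, 0, 0], [-10, 0, 0, 0, 0, 0, 0], [-10, 0, 0, 0, 0, 0, 0]]}}

```text
time: 3.78
ee_pos: [0.6975, -0.0886, 0.256]
tcp_rot: [2.94, 0.771, -0.037]
ft_force: [4.6, 10.3, 16.8]
finger_gap: 0.0006
```

```bash
python3 snap.py a2
```

```text
3.775 [ 0.6975 -0.0886  0.256 ] [ 2.94   0.771 -0.037] [ 4.6 10.3 16.8]
```

View pics/a2.png

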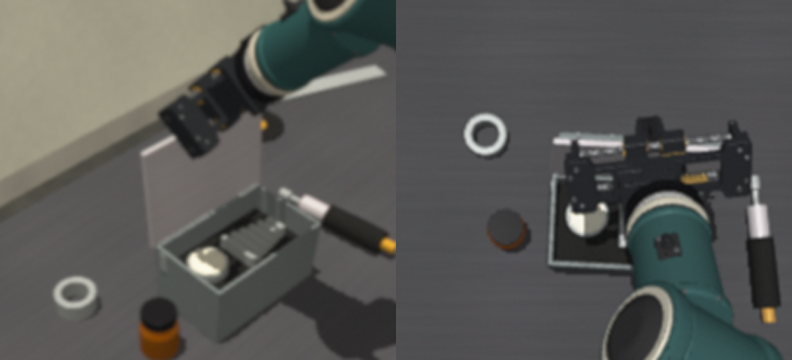

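Emit:
{"fn": "send_rows", "kwargs": {"targets": [[0, 0, 15, 0, 0, 0, 0], [3, 0, 25, 0, 0, 0, 0], [20, 0, 25, 0.005, 0.146, 0, 0], [22, 0, 0, 0.005, 0.146, 0, 0], [22, 0, 0, 0.005, 0.146, 0, 0]]}}

```text
time: 4.5
ee_pos: [0.7593, -0.0891, 0.3128]
tcp_rot: [2.937, 1.229, -0.039]
ft_force: [0.4, 0.8, 0.5]
finger_gap: 0.0004
```

```bash
python3 snap.py a3
```

```text
4.5 [ 0.7593 -0.0891  0.3128] [ 2.937  1.229 -0.039] [0.4 0.8 0.5]
```

View pics/a3.png

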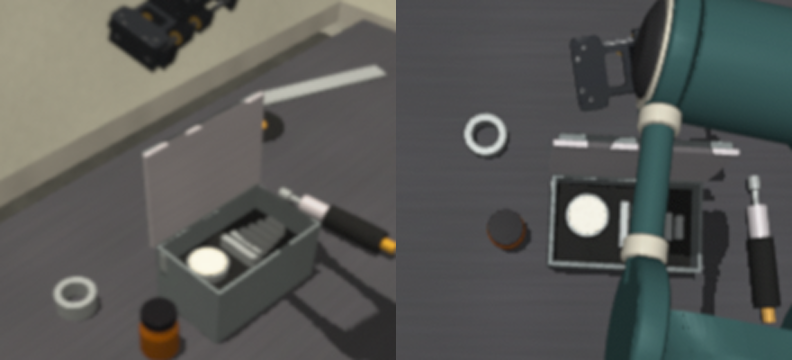

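Emit:
{"fn": "send_rows", "kwargs": {"targets": [[-5, 0, -30, 0, 0, 0, 0], [-10, 0, -25, 0, 0, 0, 0], [-10, 0, -12, 0, 0, 0, 0], [-10, 0, 0, 0, 0, 0, 0], [-10, 0, 0, 0, 0, 0, 0]]}}

```text
time: 5.22
ee_pos: [0.7142, -0.0889, 0.2446]
tcp_rot: [2.939, 1.225, -0.037]
ft_force: [0.3, 0.5, -0.1]
finger_gap: 0.0006
```

Emit:
{"fn": "send_rows", "kwargs": {"targets": [[-8, 0, 0, 0, 0, 0, 0], [-8, 0, 0, 0, 0, 0, 0], [-8, 0, 0, 0, 0, 0, 0]]}}

```text
time: 5.6
ee_pos: [0.6909, -0.0889, 0.2444]
tcp_rot: [2.939, 1.224, -0.037]
ft_force: [0.5, -0.0, 2.5]
finger_gap: 0.0006
```

```bash
python3 snap.py a4
```

```text
5.6 [ 0.6909 -0.0889  0.2444] [ 2.939  1.224 -0.037] [ 0.5 -0.   2.5]
```

View pics/a4.png

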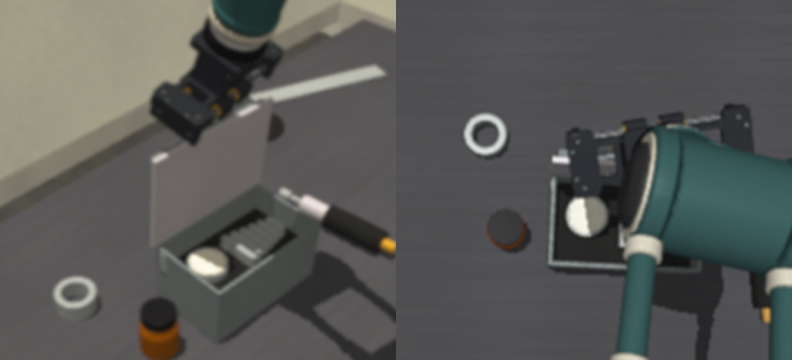

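Emit:
{"fn": "send_rows", "kwargs": {"targets": [[-8, 0, 0, 0, 0, 0, 0], [-8, 0, 0, 0, 0, 0, 0], [-8, 0, 0, 0, 0, 0, 0], [-6, 0, 0, 0, 0, 0, 0]]}}

```text
time: 6.2
ee_pos: [0.6593, -0.0887, 0.242]
tcp_rot: [2.94, 1.229, -0.035]
ft_force: [0.5, 0.4, -0.2]
finger_gap: 0.0005
```

```bash
cat > ang.py <<'E'
# lid angle from clicked side-image px of the left free corner (underside)
from h import *
import sys
for u in sys.argv[1:]:
    u=np.array(eval(u),float); u=(u+.5)/1.8-.5+[230,40]
    th=np.linspace(-.05,1.95,401); P=np.array([lidpt(CASE,t,.145,.105) for t in th]); d=np.linalg.norm(proj("side",P)-u,axis=1); print(th[d.argmin()].round(3),d.min().round(1))
E
python3 snap.py a5; python3 ang.py "(152,160)" "(143,153)"
```

```text
6.2 [ 0.6593 -0.0887  0.242 ] [ 2.94   1.229 -0.035] [ 0.5  0.4 -0.2]
1.555 0.4
1.675 1.1
```

View pics/a5.png

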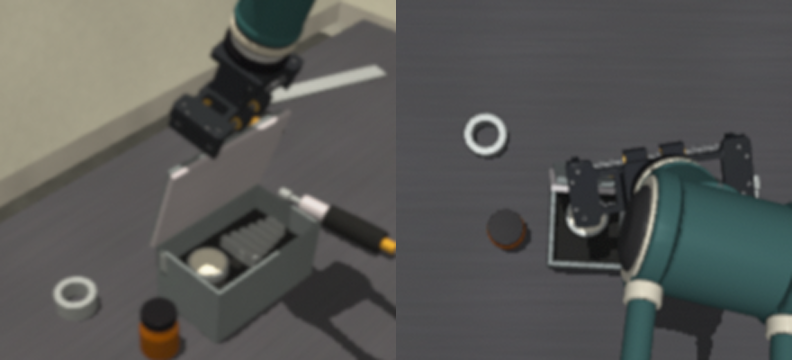

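Emit:
{"fn": "send_rows", "kwargs": {"targets": [[-7, 0, 0, 0, 0, 0, 0], [-6, 0, 0, 0, 0, 0, 0]]}}

```text
time: 6.55
ee_pos: [0.647, -0.0888, 0.2426]
tcp_rot: [2.94, 1.228, -0.036]
ft_force: [0.1, 1.1, -1.5]
finger_gap: 0.0008
```

```bash
python3 ang.py "(170,175)"
python3 - <<'E'
from h import *
a=grab_frame("side")[40:240,230:450]
cv2.imwrite("pics/a6.png",cv2.resize(a,None,fx=1.8,fy=1.8,interpolation=cv2.INTER_CUBIC)[:,:,::-1]);print(sense()['ft_force'])
E
```

```text
1.33 0.2
[-1.27618237  0.42545916 -0.73987136]
```

View pics/a6.png

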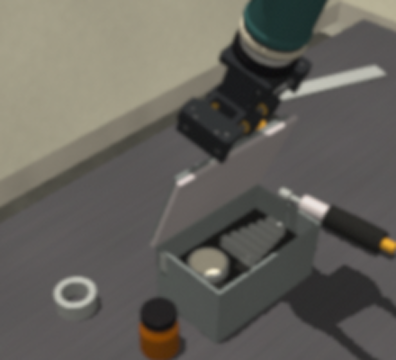

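Emit:
{"fn": "send_rows", "kwargs": {"targets": [[3, 0, 45, 0, 0, 0, 0], [-40, 0, 0, -0.005, -0.146, 0, 0], [-50, 0, 0, -0.005, -0.146, 0, 0], [0, 0, -20, -0.005, -0.146, 0, 0]]}}

```text
time: 7.1
ee_pos: [0.5592, -0.0891, 0.2708]
tcp_rot: [2.937, 0.779, -0.039]
ft_force: [1.8, 1.5, 0.3]
finger_gap: 0.0005
```

```bash
python3 ang.py "(177,184)"
python3 - <<'E'
from h import *
s=sense();print(s['time'],s['ee_pos'].round(4),s['tcp_rot'].round(3))
a=grab_frame("side")[40:240,230:450]
cv2.imwrite("pics/a7.png",cv2.resize(a,None,fx=1.8,fy=1.8,interpolation=cv2.INTER_CUBIC)[:,:,::-1])
E
```

```text
1.235 0.6
7.1 [ 0.5592 -0.0891  0.2708] [ 2.937  0.779 -0.039]
```

View pics/a7.png

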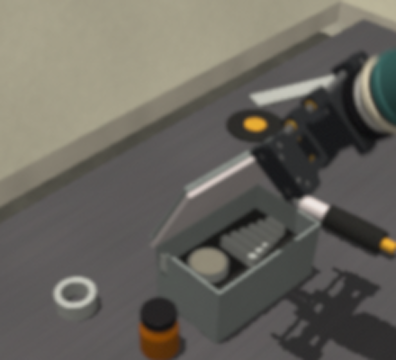

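Emit:
{"fn": "send_rows", "kwargs": {"targets": [[0, 0, -33, 0, 0, 0, 0], [3, 0, -32, 0, 0, 0, 0]]}}

```text
time: 7.4
ee_pos: [0.5638, -0.0886, 0.2031]
tcp_rot: [2.941, 0.789, -0.034]
ft_force: [-0.7, 0.5, -0.1]
finger_gap: 0.0001
```

```bash
python3 ang.py "(185,192)"
python3 - <<'E'
from h import *
s=sense();print(s['time'],s['ee_pos'].round(4),s['tcp_rot'].round(3))
a=grab_frame("side")[40:240,230:450]
cv2.imwrite("pics/a8.png",cv2.resize(a,None,fx=1.8,fy=1.8,interpolation=cv2.INTER_CUBIC)[:,:,::-1])
E
```

```text
1.14 0.2
7.4 [ 0.5638 -0.0886  0.2031] [ 2.941  0.789 -0.034]
```

View pics/a8.png

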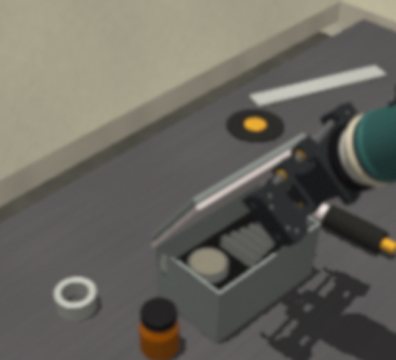

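Emit:
{"fn": "send_rows", "kwargs": {"targets": [[0, 0, 0, 0, 0, 0, 0], [0, 0, 0, 0, 0, 0, 0]]}}

```text
time: 7.7
ee_pos: [0.5642, -0.0886, 0.204]
tcp_rot: [2.941, 0.789, -0.034]
ft_force: [-1.2, 0.7, -2.7]
finger_gap: 0.0004
```

```bash
python3 ang.py "(196,209)"; python3 snap.py a9
```

```text
0.975 1.0
7.7 [ 0.5642 -0.0886  0.204 ] [ 2.941  0.789 -0.034] [-1.2  0.7 -2.7]
```

View pics/a9.png

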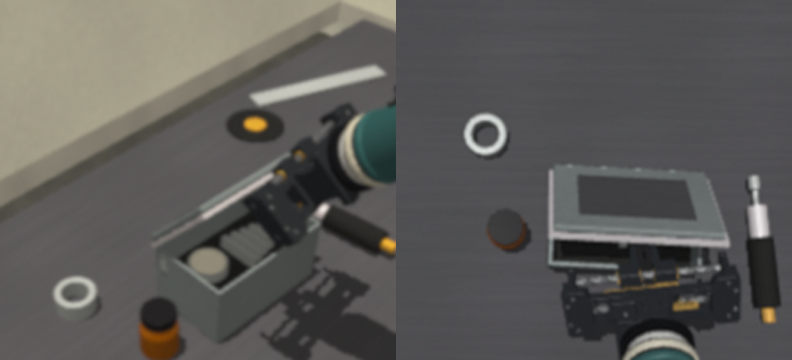

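Emit:
{"fn": "send_rows", "kwargs": {"targets": [[-5, 0, -5, 0, 0, 0, 0], [-5, 0, -5, 0, 0, 0, 0], [-5, 0, -6, 0, 0, 0, 0], [-5, 0, -6, 0, 0, 0, 0], [-5, 0, -6, 0, 0, 0, 0]]}}

```text
time: 8.43
ee_pos: [0.5378, -0.0888, 0.1743]
tcp_rot: [2.941, 0.789, -0.035]
ft_force: [-0.5, -0.3, -0.0]
finger_gap: 0.0003
```

```bash
python3 snap.py b1;python3 ang.py "(202,220)"
```

```text
8.425 [ 0.5378 -0.0888  0.1743] [ 2.941  0.789 -0.035] [-0.5 -0.3 -0. ]
0.875 1.5
```

View pics/b1.png

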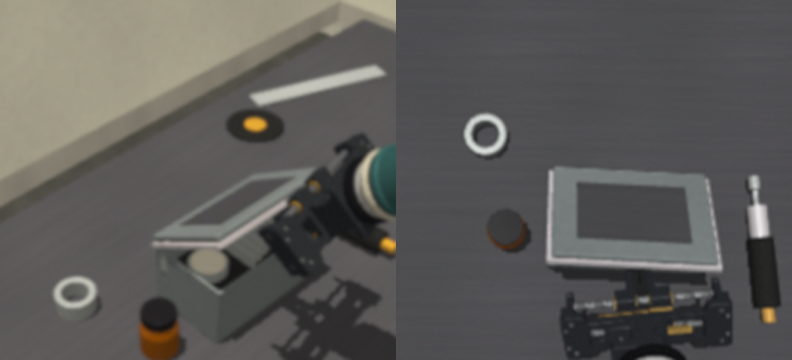

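```bash
python3 ang.py "(222,246)";python3 - <<'E'
from h import *
a=grab_frame("side");b=grab_frame("top")
A=cv2.resize(a[140:220,310:430],None,fx=5,fy=5,interpolation=cv2.INTER_CUBIC); B=cv2.resize(b[210:290,310:430],None,fx=5,fy=5,interpolation=cv2.INTER_CUBIC)
cv2.imwrite("pics/b2.png",A[:,:,::-1]);cv2.imwrite("pics/b3.png",B[:,:,::-1])
Mr=R.from_euler('xyz',sense()['tcp_rot']).as_matrix();p=sense()['ee_pos']
for w in((.019,.0175,-.009),(.019,-.0175,-.009),(.019,.0175,.009),(.019,-.0175,.009)):
  P=p+Mr@np.array(w);print(P.round(4),(proj("side",P)[0]-[310,140])*5,(proj("top",P)[0]-[310,210])*5)
E
```

```text
0.61 1.9
[ 0.5592 -0.1048  0.1692] [388.0913103   68.06991952] [363.19529535 120.48466481]
[ 0.5555 -0.0703  0.1643] [345.24525592 115.00136289] [282.98286265 129.01011167]
[ 0.5466 -0.1079  0.1567] [410.84780637  98.2593701 ] [365.71093139 150.4323147 ]
[ 0.5428 -0.0735  0.1519] [368.6025364  145.49726765] [286.47070711 158.72975273]
```

View pics/b2.png

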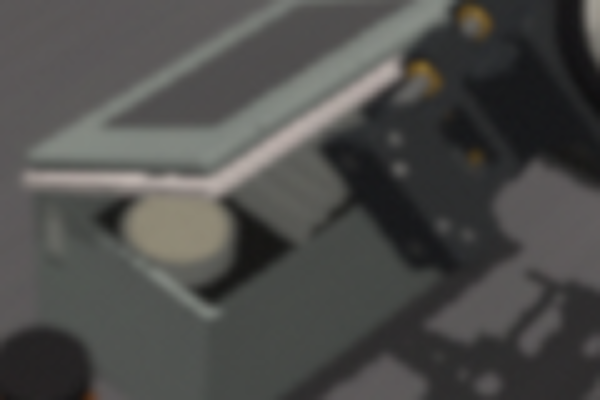

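View pics/b3.png

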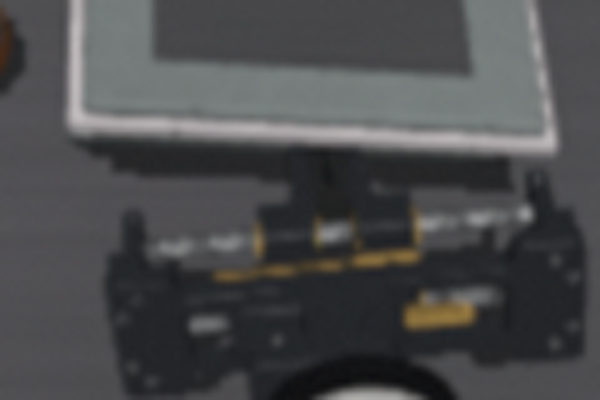

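Emit:
{"fn": "send_rows", "kwargs": {"targets": [[-3, 0, -6, 0, 0, 0, 0], [-3, 0, -6, 0, 0, 0, 0], [-3, 0, -6, 0, 0, 0, 0], [-3, 0, -5, 0, 0, 0, 0]]}}

```text
time: 9.12
ee_pos: [0.5266, -0.0888, 0.152]
tcp_rot: [2.941, 0.788, -0.035]
ft_force: [0.8, -0.3, -0.9]
finger_gap: 0.0005
```

Emit:
{"fn": "send_rows", "kwargs": {"targets": [[-1.5, 0, -5, 0, 0, 0, 0], [-1.5, 0, -5, 0, 0, 0, 0], [-1.5, 0, -5, 0, 0, 0, 0], [-1.5, 0, -5, 0, 0, 0, 0], [-1, 0, -5, 0, 0, 0, 0]]}}

```text
time: 9.75
ee_pos: [0.5192, -0.0887, 0.1265]
tcp_rot: [2.941, 0.789, -0.035]
ft_force: [-3.6, 0.8, -0.9]
finger_gap: 0.0005
```

```bash
python3 snap.py b4
```

```text
9.75 [ 0.5192 -0.0887  0.1265] [ 2.941  0.789 -0.035] [-3.6  0.8 -0.9]
```

View pics/b4.png

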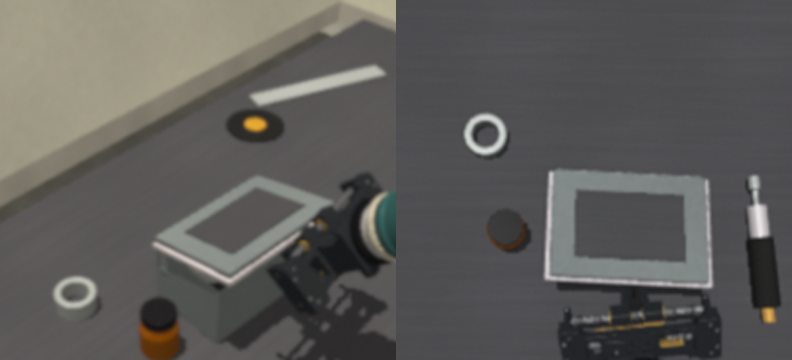

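Emit:
{"fn": "send_rows", "kwargs": {"targets": [[-1, 0, -4, 0, 0, 0, 0], [-1, 0, -4, 0, 0, 0, 0], [-1, 0, -4, 0, 0, 0, 0], [-1, 0, -4, 0, 0, 0, 0]]}}

```text
time: 10.35
ee_pos: [0.5158, -0.0888, 0.1112]
tcp_rot: [2.941, 0.788, -0.035]
ft_force: [-0.2, 1.6, -2.4]
finger_gap: 0.0003
```

```bash
python3 snap.py b5; python3 ang.py "(231,281)"
```

```text
10.35 [ 0.5158 -0.0888  0.1112] [ 2.941  0.788 -0.035] [-0.2  1.6 -2.4]
0.29 0.9
```

View pics/b5.png

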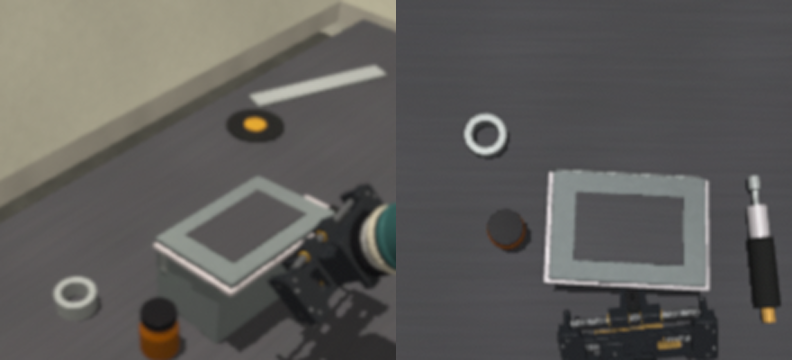

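Emit:
{"fn": "send_rows", "kwargs": {"targets": [[-0.5, 0, -3, 0, 0, 0, 0], [-0.5, 0, -3, 0, 0, 0, 0], [0, 0, -2.5, 0, 0, 0, 0], [0, 0, -2.5, 0, 0, 0, 0], [0, 0, -2, 0, 0, 0, 0]]}}

```text
time: 11.08
ee_pos: [0.5145, -0.0889, 0.0977]
tcp_rot: [2.941, 0.789, -0.035]
ft_force: [-0.5, -0.5, -1.8]
finger_gap: 0.0007
```

```bash
python3 snap.py b6; python3 ang.py "(231,294)"
```

```text
11.075 [ 0.5145 -0.0889  0.0977] [ 2.941  0.789 -0.035] [-0.5 -0.5 -1.8]
0.155 0.0
```

View pics/b6.png

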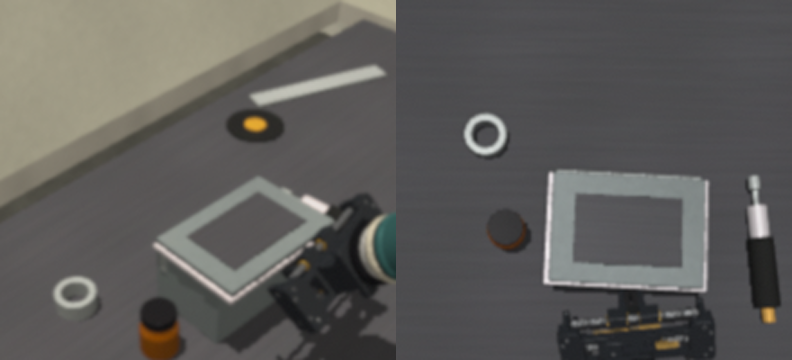

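Emit:
{"fn": "send_rows", "kwargs": {"targets": [[0, 0, -1.5, 0, 0, 0, 0], [0, 0, -1.5, 0, 0, 0, 0], [0, 0, -1.5, 0, 0, 0, 0], [0, 0, -1.5, 0, 0, 0, 0], [0, 0, -1, 0, 0, 0, 0]]}}

```text
time: 11.8
ee_pos: [0.5157, -0.0891, 0.0914]
tcp_rot: [2.941, 0.789, -0.035]
ft_force: [-1.1, 0.6, -0.7]
finger_gap: 0.0002
```

Emit:
{"fn": "send_rows", "kwargs": {"targets": [[0, 0, -1, 0, 0, 0, 0], [0, 0, -1, 0, 0, 0, 0], [0, 0, -1, 0, 0, 0, 0], [0, 0, -1, 0, 0, 0, 0], [0, 0, -1, 0, 0, 0, 0]]}}

```text
time: 12.42
ee_pos: [0.516, -0.0892, 0.086]
tcp_rot: [2.941, 0.79, -0.034]
ft_force: [-0.7, 0.4, 0.7]
finger_gap: 0.0008
```

```bash
python3 snap.py b7; python3 ang.py "(231,302)" "(231,308)";python3 -c "
from h import *
print((proj('side',lidpt(CASE,0,.145,.105))-[230,40])*1.8,(proj('side',lidpt(CASE,0.03,.145,.105))-[230,40])*1.8)"
```

```text
12.425 [ 0.516  -0.0892  0.086 ] [ 2.941  0.79  -0.034] [-0.7  0.4  0.7]
0.065 0.2
-0.01 0.1
[[230.60286643 306.69887622]] [[230.7724901  304.31726552]]
```

View pics/b7.png

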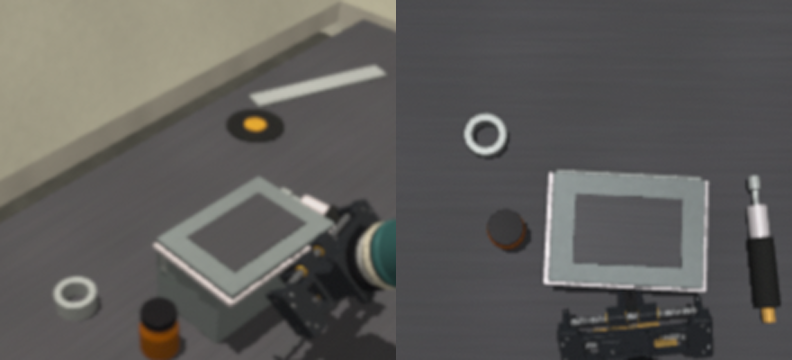

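Emit:
{"fn": "send_rows", "kwargs": {"targets": [[0, 0, -1, 0, 0, 0, 0], [0, 0, -1, 0, 0, 0, 0], [0, 0, -1, 0, 0, 0, 0], [0, 0, -1, 0, 0, 0, 0], [0, 0, -1, 0, 0, 0, 0]]}}

```text
time: 13.15
ee_pos: [0.5168, -0.0894, 0.0811]
tcp_rot: [2.942, 0.791, -0.034]
ft_force: [-1.3, 0.2, -0.8]
finger_gap: 0.0007
```

```bash
python3 snap.py b8
python3 - <<'E'
import cv2,numpy as np
a,b,c=[cv2.imread(f"pics/{n}.png").astype(int) for n in("b6","b7","b8")]
for n,y0,y1,x0,x1 in(("side",170,320,150,260),("top",160,295,540,715)):
  print(n,abs(a-b)[y0:y1,x0:x1].max(),abs(b-c)[y0:y1,x0:x1].max(),abs(a-b)[y0:y1,x0:x1].mean(),abs(b-c)[y0:y1,x0:x1].mean())
E
```

```text
13.15 [ 0.5168 -0.0894  0.0811] [ 2.942  0.791 -0.034] [-1.3  0.2 -0.8]
side 66 3 3.2305656565656564 0.3843838383838384
top 77 4 1.9937777777777779 0.43269135802469133
```

Emit:
{"fn": "send_rows", "kwargs": {"targets": [[-5, 0, -1, 0, 0, 0, 0], [-10, 0, 0, 0, 0, 0, 0], [-25, 0, 0, 0, 0, 0, 0], [-40, 0, 10, 0, 0, 0, 0], [-30, 0, 20, 0, 0, 0, 0]]}}

```text
time: 13.88
ee_pos: [0.4824, -0.1085, 0.1226]
tcp_rot: [2.967, 0.835, 0.0]
ft_force: [0.7, 1.6, 0.7]
finger_gap: 0.0003
```

Emit:
{"fn": "send_rows", "kwargs": {"targets": [[0, 0, 0, 0, 0, 0, 0], [0, 0, 0, 0, 0, 0, 0]]}}

```text
time: 14.12
ee_pos: [0.4834, -0.1083, 0.1227]
tcp_rot: [2.966, 0.831, -0.0]
ft_force: [-0.3, 0.1, -0.0]
finger_gap: 0.0005
```

```bash
python3 snap.py c1
python3 - <<'E'
import cv2,numpy as np
b,c=[cv2.imread(f"pics/{n}.png").astype(int) for n in("b8","c1")]
for n,y0,y1,x0,x1 in(("side",170,320,150,240),("top",160,285,540,715)):
  print(n,abs(b-c)[y0:y1,x0:x1].max(),abs(b-c)[y0:y1,x0:x1].mean())
E
```

```text
14.125 [ 0.4834 -0.1083  0.1227] [ 2.966  0.831 -0.   ] [-0.3  0.1 -0. ]
side 3 0.44869135802469134
top 3 0.4384609523809524
```

View pics/c1.png

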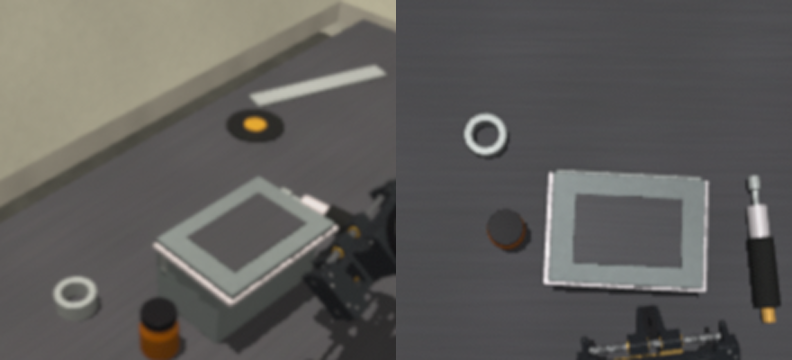

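Emit:
{"fn": "send_rows", "kwargs": {"targets": [[0, 0, 25, 0, 0, 0, 0], [0, 0, 40, 0, 0, 0, 0], [0, 0, 50, 0, 0, 0, 0], [0, 0, 50, 0, 0, 0, 0], [0, 0, 0, 0, 0, 0, 0]]}}

```text
time: 14.85
ee_pos: [0.4857, -0.1088, 0.2934]
tcp_rot: [2.961, 0.824, -0.003]
ft_force: [-0.0, 0.2, 0.1]
finger_gap: 0.0002
```

Emit:
{"fn": "send_rows", "kwargs": {"targets": [[0, 0, 0, 0, 0, 0, 0], [0, 0, 0, 0, 0, 0, 0]]}}

```text
time: 15.1
ee_pos: [0.4821, -0.1075, 0.2844]
tcp_rot: [2.97, 0.837, 0.003]
ft_force: [-0.1, -0.2, -1.0]
finger_gap: 0.0002
```

```bash
python3 snap.py c2
python3 - <<'E'
from h import *
for l in("jar","grinder","collar"):
    for c in("side","top"):
        print(l,c,[(r["confidence"],r["rect"]) for r in regions_of(l,c)[:1]])
print(sense()['qd'].round(3),sense()['ft_force'])
b,c=[cv2.imread(f"pics/{n}.png").astype(int) for n in("b8","c2")]
for n,y0,y1,x0,x1 in(("side",170,320,150,240),("top",160,285,540,715)):
  print(n,abs(b-c)[y0:y1,x0:x1].max(),abs(b-c)[y0:y1,x0:x1].mean())
E
```

```text
15.1 [ 0.4821 -0.1075  0.2844] [2.97  0.837 0.003] [-0.1 -0.2 -1. ]
jar side [(0.59, [304.2, 204.6, 330.4, 240.5])]
jar top [(0.95, [290.5, 208.0, 311.1, 228.2])]
grinder side [(0.75, [398.8, 149.4, 451.3, 182.3])]
grinder top [(0.82, [437.2, 189.6, 452.2, 271.2])]
collar side [(0.74, [259.3, 194.1, 281.3, 218.9])]
collar top [(0.69, [277.8, 153.9, 301.2, 173.3])]
[ 0.    -0.005 -0.003  0.     0.    -0.   ] [ 0.45716238 -0.46522992 -1.10579328]
side 3 0.8522222222222222
top 4 1.2199009523809523
```

View pics/c2.png

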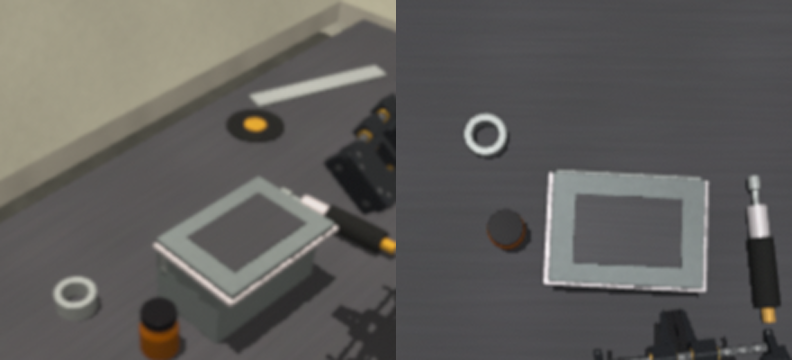

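The pictures show the case shut and the hand well clear of it. The jar (507,230), collar (486,133) and grinder (762,250) stand where they were.

```bash
python3 -c "
from station import *
print(close_job())"
```

```text
the job is handed in; nothing more can be done
None
```

The case is shut, the hand is clear, and the job was handed in at about 15.5 s of the 48 s allowed.

**What I did:** With the fingers closed throughout, I nudged the lid from behind past upright to about 1.24 rad. I then crossed over the top and caught the lid on the fingertip at about 0.87 rad. I lowered it under the lip, the last 10 mm at about 1 mm per row, and drew the hand back and up.

**Final checks:**
- **Shut:** lowering the finger the last 5 mm no longer moved the lid in either picture, and it did not move as the hand left. The lip corner lies where the fitted model puts it at angle 0, to about 1 pixel.
- **Surroundings:** jar, collar and grinder regions match the first pictures to within 2–4 pixels. The exception is the left edge of the grinder's region in the side view, about 10 pixels off, where the shut lid hides more of it.
- **Forces:** they read close to zero at the end.

**What went wrong:**
- **First nudge:** done with the finger at 45°, it wedged on the lid's top edge with about 20 N at the wrist and lifted the hand 14 mm. I backed off, steepened the finger to about 70° and pushed again with no trouble.
- **Withdrawal:** the arm came short of its commanded retreat at the edge of its reach, so the hand ended slightly turned, about 4 cm in front of the lid and 15 cm above it.

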